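# Tip the boxed spare part onto the stock reader and read it

## Robot

A 7-joint arm with a two-finger parallel gripper is mounted at the origin on the work surface. World frame = base frame: x ahead of the robot, y to its left, z up, the work surface at z = 0. Lengths are in m, angles in rad, forces in N, time in s.
With the tool pointing down it reaches from about 0.4 to 0.85 m from the base axis. Payload 4.5 kg.
Tool frame: the origin (TCP) lies at the very end of the fingers, on their centre line; the grasp point (between the pads) lies 19 mm behind it (r.pinch_z is the distance from the TCP to the grasp point, in m); z points along the fingers, y is the line along which they close (so a half turn about z gives the same grasp; the last joint's range is limited). The gripper opens to 88 mm and grips with 3 to 60 N. Pads are 18 mm wide; open, the fingers measure 123 mm over their backs; the gripper's body (75 mm by 187 mm) begins 45 mm behind the grasp point.
Start: joints at [1.185, 0.689, -0.195, 1.565, 0.157, 0.902, -0.215], TCP at [0.255, -0.571, 0.239] pointing down, gripper open.
Joint ranges: [-3.01, 3.01], [-0.46, 2.08], [-1.47, 1.51], [0.13, 2.56], [-1, 4.14], [0.04, 2.09], [-2.66, 2.66]. Speed limits (rad/s): [2.57, 2.57, 3.14, 3.14, 3.14, 3.14, 3.14].

## Interface

Orientations are given as a unit quaternion [x, y, z, w].
In Python, from plant import r, cams gives the robot as it stands.
- The arm moves only by the shell command python3 -m pendant 'ROWS' [FORCE]. ROWS is JSON, a list of rows, each a list of 3 entries, a list of its own where there are three numbers: the closure, from -1 (fully open) to 1 (shut), then the shift along the tool's x, y, z in mm, then the turn, a rotation vector about the tool's x, y, z in degrees. A call has 1 to 8 rows; each row shifts and turns the commanded pose from where the row before left it, along the tool's axes as they then stand; what a row does not reach is not made up. A row lasts 1/8 s, in which the tool goes at most 62.5 mm and 10.7 degrees, less where a joint would pass 70% of its speed; a pose out of reach is approached as far as the arm can. A call with a gripper value outside its range is refused whole. The fingers move at their own pace and stop on an object; FORCE is the grip in N (left out, the last holds). Time passes only in rows, so rows that do not move let the fingers close. It gives the time, the measured TCP pose, the force, the opening and the grip force at its end, in the units of the state.
- r.get_state(): the state, without advancing time (a new reading comes with each control period).
- cams.snapshot(name): name is "scene" or "top" or "wrist"; returns a dict with "img" (480x640x3 uint8, red, green, blue), "camera_matrix" (3x3 intrinsics, pixels), "camera_from_world" (4x4, takes a point from world to camera coordinates); the wrist camera has in their place "tool_from_camera" (4x4, takes a point from camera to tool coordinates, whose origin is the TCP and whose axes are the flange's). Camera axes: x right, y up, looking along -z (the intrinsics and any distortion apply to the point x, -y, -z); pixel columns grow to the right and rows downward; lengths in m; the calibration is good to about 2 mm. A picture is of the moment at which its call begins: read the wrist's pose just before it. There is no depth.
- r.finish_job(): hands the job in; it is judged then, once.
The state is a dict: "clock": time; "q": joint angles; "qd": joint speeds; "joint_torque": joint torques, N m; "tool_pos": TCP position; "eef_rot": TCP orientation; "contact_force": force on the tool from outside, world axes, zero at the start; "moment": the same for the moment, N m; "opening": opening from 0.0 (shut) to 1.0 (fully open); "finger_force": force on a finger pad.
Only numpy, scipy, OpenCV 4.12 (cv2) and the standard library are available. Lean on these libraries where they do the work, as an engineer would, in place of code of your own. Each camera call takes 0.05 s, during which the arm holds its last target. There are 200 camera calls.

## Task

On the shop counter, tip the standing black-and-yellow carton over by pushing it near its top, so that it falls flat on its broad side and lies entirely inside the yellow outline of the grey reader pad; then press the green button fully down and let it come up again. Just push the carton: do not squeeze, lift or carry it, or shove it along while it stands, do not press the button before the carton lies in the outline, and leave the bottle, the can and the brass fitting undisturbed.

Things in the scene. Friction and masses are not known exactly. Their poses are not given: they have to be found in the camera images.
- carton: Loose carton, black with yellow lower half and white labels, 45 (its x, thickness) x 80 (its y, width) x 150 mm (its z, height), 0.2 to 0.42 kg. Origin at the centre of its underside, z up while it stands. It starts upright on the pad at the pad's -x end, its x axis within 0.08 rad of the pad's x axis: pushed towards the pad's +x it falls into the outline.
- carton_mid (a point): Centre of the carton (75 mm above its underside). Pushed above mid-height the carton tips about its lower edge without sliding, and falls by itself once it leans more than about 0.3 rad (its top pushed some 45 mm); fallen, its centre lies about 97 mm further along.
- carton_foot_left (a point): Corner of the carton's silhouette: underside, middle of the thickness, at the carton's +y side (40 mm from the origin).
- carton_foot_right (a point): The same at the -y side of the underside.
- carton_top_left (a point): The same at the top (150 mm up), +y side.
- carton_top_right (a point): The same at the top, -y side.
- pad: Fixed flat grey reader pad on the counter, 320 (x) x 150 (y) x 10 mm thick, with a yellow painted outline 204 x 136 mm (outer edges, lines 6 mm wide). Origin on the counter under the centre of the outline; the pad reaches from x = -165 to +155 mm and y = -75 to +75 mm. Turned about the vertical by -0.4 to 1.3 rad.
- zone (a point): Centre of the yellow outline on the pad's upper face (10 mm above the counter); x along its 204 mm length, from the standing carton to the far end; y along its 136 mm width. The outline is painted and not raised.
- button_box: Fixed white box beside the pad on its +y side, 56 x 56 x 24 mm, origin at the centre of its underside; it carries the black-collared green button on the middle of its top.
- read_button_top (a point): Centre of the top of the green push button (30 mm across); it is pressed straight down.
- read_button (a joint): Travel of the button in m: 0 up, 0.006 fully down; a spring brings it back up, about 5 N holds it fully down.
- cleaner: Blue bottle with a white cap, 64 mm across, 165 mm tall, standing on the counter on the pad's -y side; origin under its centre. Leave it alone.
- filter_can: White round can, 76 mm across, 95 mm tall, standing on the counter on the pad's -y side; origin under its centre. Leave it alone.
- brass_fitting: Brass pipe fitting, 48 mm across, 62 mm tall, standing on the counter beyond the far end of the pad; origin under its centre. Leave it alone.

How it is judged:
By the outcome, as a careful person would: the job done as asked, in the order asked, and still so for the second after the job is handed in, with the robot touching nothing.
It also fails if it takes over 40 s, if anything falls off the work surface, if the arm or the gripper's body presses on something with over 40 N, if the wrist force passes 120 N, or if a joint passes its speed limit or range.

## Working session

There is one attempt and no reset: what is moved stays moved. The work goes in short steps, Python scripts to look and compute and a shell command to move; the robot and the scene stay as the last step left them, time stands still between calls to the robot, and variables do not carry over. Pictures are saved under pics/ and viewed, at most 10 in all, crops included, and the job is handed in when it is done.

```bash
ls; mkdir -p pics
python3 - <<'E'
from plant import r,cams
import cv2,numpy as np
s=r.get_state();print(s['clock'],s['tool_pos'],s['eef_rot'],s['opening'])
a=cams.snapshot('scene');b=cams.snapshot('top')
cv2.imwrite('pics/scene0.png',a['img'][...,::-1]);cv2.imwrite('pics/top0.png',b['img'][...,::-1])
for c in (a,b):
  print(c['camera_matrix'].tolist(),np.round(c['camera_from_world'],4).tolist(),[k for k in c])
E
```

```text
pics
0.0 [ 0.25441499 -0.57016792  0.23789313] [ 9.78042869e-01  2.08401701e-01 -2.67620149e-04 -8.97841078e-04] 1.0019888908797723
[[478.65709568042143, 0.0, 317.3854406763698], [0.0, 478.65709568042143, 239.55437599173575], [0.0, 0.0, 1.0]] [[0.4094, 0.9121, 0.0231, -0.3088], [-0.5268, 0.2156, 0.8222, 0.224], [0.7449, -0.3488, 0.5687, -1.3312], [0.0, 0.0, 0.0, 1.0]] ['img', 'camera_matrix', 'camera_from_world']
[[574.1786644254053, 0.0, 325.52383851140445], [0.0, 574.1786644254053, 240.8868828893715], [0.0, 0.0, 1.0]] [[0.0153, -0.9999, 0.0032, 0.0436], [0.994, 0.0156, 0.1079, -0.6693], [-0.1079, 0.0015, 0.9942, -1.2093], [0.0, 0.0, 0.0, 1.0]] ['img', 'camera_matrix', 'camera_from_world']
```

View pics/scene0.png

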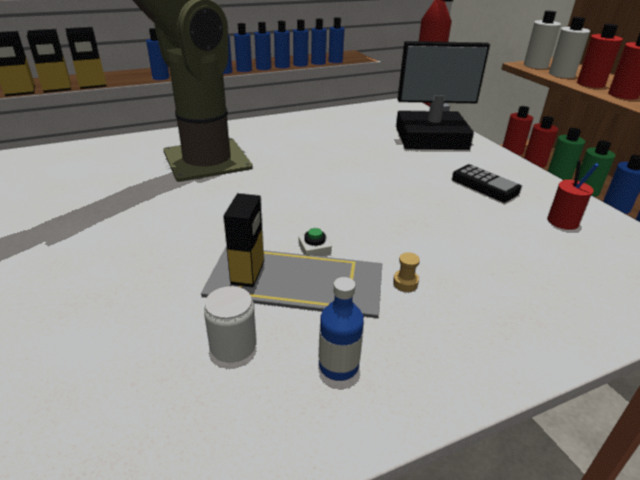

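View pics/top0.png

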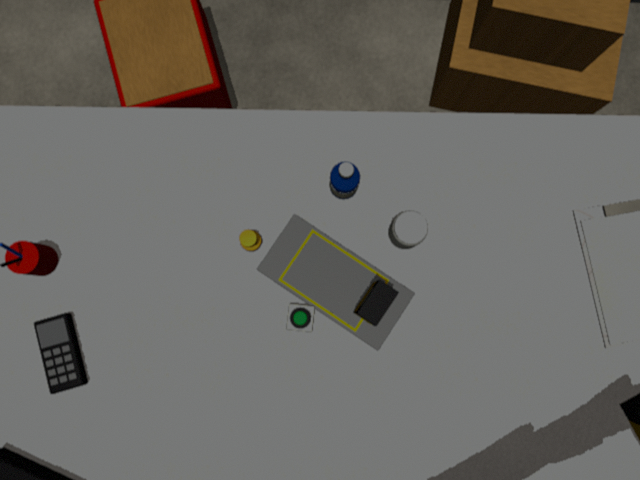

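The scene view shows the carton standing at about (245,240), with the can, bottle, brass fitting and button around the pad. In the top view the pad corners are near (294,214), (414,293), (378,349) and (258,270). The carton top is at about (376,301) and the button at (300,317).

```bash
cat > h.py <<'E'
import numpy as np,cv2
def cast(c,uv,z):
    K=c['camera_matrix'];T=np.array(c['camera_from_world']);R=T[:3,:3];o=-R.T@T[:3,3]
    out=[]
    for u,v in np.reshape(uv,(-1,2)):
        d=np.linalg.inv(K)@[u,v,1];d=R.T@(d*[1,-1,-1]);out.append(o+d*(z-o[2])/d[2])
    return np.array(out)
def big(m,n=1):
    cs,_=cv2.findContours(m.astype(np.uint8),cv2.RETR_EXTERNAL,cv2.CHAIN_APPROX_NONE)
    return sorted(cs,key=cv2.contourArea)[::-1][:n]
E
python3 - <<'E'
from plant import r,cams
from h import *
c=cams.snapshot('top');im=c['img'];hsv=cv2.cvtColor(im,cv2.COLOR_RGB2HSV);H,S,V=[hsv[...,i].astype(int) for i in range(3)]
roi=np.zeros(V.shape,bool);roi[150:360,230:440]=1
print('V',V[250,300],V[200,300],V[301,376],im[300,300:302])
yel=roi&(H>20)&(H<35)&(S>100)
def quad(cnt): return cv2.boxPoints(cv2.minAreaRect(cnt))
def rep(n,uv,z):
    p=cast(c,uv,z);print(n,np.round(uv,1).tolist(),np.round(p,4)[:,:2].tolist());return p
m=yel.copy();m[:,:268]=0
y=cv2.convexHull(np.vstack(big(m,5)))
p=rep('outline',quad(y),.01);print(np.linalg.norm(np.roll(p,-1,0)-p,axis=1))
g=roi&(V<(int(V[250,300])+int(V[200,300]))//2)&(S<60)
g=cv2.morphologyEx((g|m).astype(np.uint8),cv2.MORPH_OPEN,np.ones((5,5)))
gb=big(g)[0];p=rep('pad',quad(gb),.01);print(np.linalg.norm(np.roll(p,-1,0)-p,axis=1),p.mean(0))
k=roi&(V<40);k[:,:345]=0;k[:270]=0
p=rep('cartontop',quad(big(k)[0]),.16);print(np.linalg.norm(np.roll(p,-1,0)-p,axis=1),p.mean(0))
gr=roi&(H>45)&(H<80)&(S>100);(u,rad)=cv2.minEnclosingCircle(big(gr)[0]);rep('btn',[u],.035);print(rad)
bl=roi&(H>100)&(H<130)&(S>120);rep('bottle',[cv2.minEnclosingCircle(big(bl)[0])[0]],.1)
rep('can',[(409,229)],.095);rep('brass',[(250,239)],.05)
E
```

```text
V 116 119 28 [[117 118 117]
 [106 107 106]]
outline [[277.3999938964844, 279.8999938964844], [312.0, 228.0], [396.70001220703125, 284.5], [362.1000061035156, 336.3999938964844]] [[0.5834, 0.1584], [0.6997, 0.0844], [0.5775, -0.1039], [0.4637, -0.0288]]
[0.13782062 0.22447523 0.13643851 0.22226123]
pad [[254.0, 270.0], [293.0, 211.0], [416.6000061035156, 292.70001220703125], [377.70001220703125, 351.6000061035156]] [[0.6044, 0.2104], [0.7371, 0.1275], [0.5603, -0.1477], [0.4315, -0.063]]
[0.1564633  0.32712468 0.1541997  0.32346114] [0.58332403 0.03179643 0.01      ]
cartontop [[352.6000061035156, 311.1000061035156], [376.0, 276.0], [398.3999938964844, 290.8999938964844], [375.0, 326.0]] [[0.5199, -0.0001], [0.5882, -0.0448], [0.56, -0.0883], [0.4921, -0.0434]]
[0.08155615 0.05181242 0.08134203 0.05146913] [ 0.54004177 -0.0441375   0.16      ]
btn [[299.5, 317.6]] [[0.5028, 0.1071]]
7.583254814147949
bottle [[344.4, 177.4]] [[0.7952, 0.0167]]
can [[409, 229]] [[0.6897, -0.1184]]
brass [[250, 239]] [[0.6686, 0.216]]
```

```bash
python3 -m pendant '[[1,[0,0,0],[0,0,-8.3]],[1,[0,0,0],[0,0,-8.3]],[1,[0,0,0],[0,0,-8.3]],[1,[0,0,0],[0,0,-8.3]],[1,[0,0,0],[0,0,0]]]' 10
cat > g.py <<'E'
import sys,numpy as np
from plant import r
from scipy.spatial.transform import Rotation as R
s=r.get_state();M=R.from_quat(s['eef_rot'])
t=np.array([float(v) for v in sys.argv[1:4]])
print('t',s['clock'],'pos',np.round(s['tool_pos'],4),'yaw',np.arctan2(*M.as_matrix()[[1,0],0]),'tool shift mm',np.round(M.inv().apply(t-s['tool_pos'])*1000,1),'F',np.round(s['contact_force'],1),'op',round(s['opening'],2))
E
python3 g.py 0.499 -0.106 0.238
```

```text
clock: 0.78
tool_pos: [0.2545, -0.5706, 0.2384]
eef_rot: [0.878, 0.478, 0.0, -0.0]
contact_force: [-0.0, -0.5, -0.6]
opening: 0.455
finger_force: 0.0
t 0.775 pos [ 0.2545 -0.5706  0.2384] yaw 0.9974988307966696 tool shift mm [522.9 -46.6   0.8] F [-0.  -0.5 -0.6] op 0.46
```

```bash
python3 -m pendant '[[1,[52,-5,0],[0,0,0]],[1,[52,-5,0],[0,0,0]],[1,[52,-5,0],[0,0,0]],[1,[52,-5,0],[0,0,0]],[1,[52,-5,0],[0,0,0]],[1,[52,-5,0],[0,0,0]],[1,[52,-5,0],[0,0,0]],[1,[52,-5,0],[0,0,0]]]'
python3 g.py 0.499 -0.106 0.238
```

```text
clock: 1.78
tool_pos: [0.4469, -0.1977, 0.2388]
eef_rot: [0.879, 0.478, 0.0, 0.0]
contact_force: [0.3, 0.5, 0.1]
opening: 0.0
finger_force: 0.0
t 1.775 pos [ 0.4469 -0.1977  0.2388] yaw 0.995807227163875 tool shift mm [105.3  -6.2   0.8] F [0.3 0.5 0.1] op 0.0
```

```bash
python3 -m pendant '[[1,[35,-2,0],[0,0,0]],[1,[35,-2,20],[0,0,0]],[1,[35,-2,30],[0,0,0]],[1,[0,0,30],[0,0,0]],[1,[0,0,22],[0,0,0]],[1,[0,0,0],[0,0,0]]]'
python3 g.py 0.499 -0.106 0.135
python3 - <<'E'
from plant import r,cams
import cv2
a=cams.snapshot('scene')['img'][150:350,170:430,::-1];b=cams.snapshot('top')['img'][200:370,230:440,::-1]
a=cv2.resize(a,(390,300));b=cv2.resize(b,(371,300))
cv2.imwrite('pics/c1.png',cv2.hconcat([a,b]))
E
```

```text
clock: 2.52
tool_pos: [0.4969, -0.1075, 0.1356]
eef_rot: [0.878, 0.478, -0.001, -0.001]
contact_force: [0.9, -0.4, 0.3]
opening: 0.005
finger_force: 0.0
t 2.525 pos [ 0.4969 -0.1075  0.1356] yaw 0.9975039233524964 tool shift mm [2.4 1.  0.5] F [ 0.9 -0.4  0.3] op 0.0
```

View pics/c1.png

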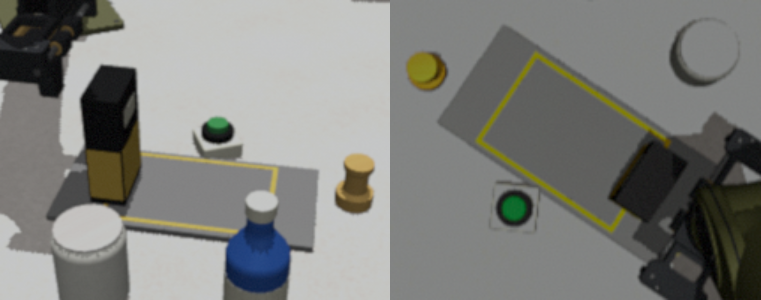

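The gripper stands behind the carton and is lined up with it, with a gap of about 40 mm. Next I approach and push.

```bash
python3 -m pendant '[[1,[20,0,0],[0,0,0]],[1,[12,0,0],[0,0,0]],[1,[7,0,0],[0,0,0]],[1,[7,0,0],[0,0,0]],[1,[7,0,0],[0,0,0]],[1,[7,0,0],[0,0,0]],[1,[7,0,0],[0,0,0]]]'
python3 - <<'E'
from plant import r,cams
import cv2
a=cams.snapshot('scene')['img'][150:350,170:430,::-1]
cv2.imwrite('pics/c2.png',cv2.resize(a,(390,300)))
E
```

```text
clock: 3.5
tool_pos: [0.5344, -0.0509, 0.1367]
eef_rot: [0.878, 0.479, 0.0, -0.0]
contact_force: [-0.4, -0.3, -0.4]
opening: 0.007
finger_force: 0.1
```

View pics/c2.png

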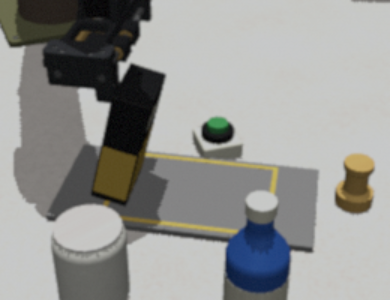

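The carton is tipping about its front edge and leans roughly 0.25 rad, so I keep pushing.

```bash
python3 -m pendant '[[1,[7,0,0],[0,0,0]],[1,[7,0,0],[0,0,0]],[1,[7,0,0],[0,0,0]],[1,[0,0,0],[0,0,0]],[1,[0,0,0],[0,0,0]],[1,[0,0,0],[0,0,0]],[1,[0,0,0],[0,0,0]],[1,[0,0,0],[0,0,0]]]'
cat > look.py <<'E'
import sys
from plant import r,cams
from h import *
a=cams.snapshot('scene')['img'][150:350,170:430,::-1];b=cams.snapshot('top')['img'][200:370,230:440,::-1]
cv2.imwrite(sys.argv[1],cv2.hconcat([cv2.resize(a,(390,300)),cv2.resize(b,(371,300))]))
E
python3 look.py pics/c3.png
```

```text
clock: 4.55
tool_pos: [0.5455, -0.0338, 0.1367]
eef_rot: [0.878, 0.479, -0.0, 0.0]
contact_force: [0.1, 0.4, 0.7]
opening: 0.004
finger_force: 0.0
```

View pics/c3.png

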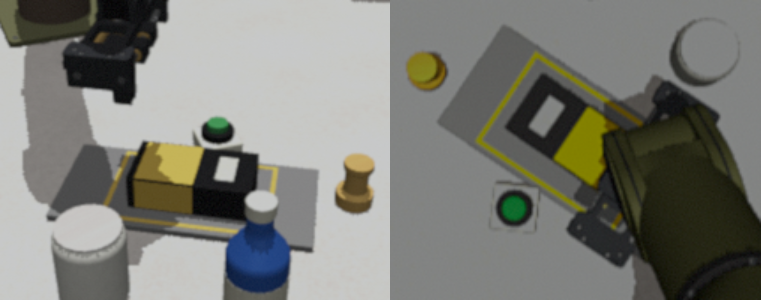

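The carton lies flat on the pad inside the outline, as far as the arm lets me see. Next I triangulate the button and go above it.

```bash
python3 -m pendant '[[1,[-10,0,-30],[0,0,0]],[1,[-5,-20,-20],[0,0,0]],[1,[10,-40,0],[0,0,0]],[1,[25,-40,0],[0,0,0]],[1,[30,-10,0],[0,0,0]],[1,[0,0,0],[0,0,0]]]'
python3 - <<'E'
from plant import r,cams
from h import *
P=[];U=[]
O=[];D=[]
for n in('scene','top'):
    c=cams.snapshot(n);h=cv2.cvtColor(c['img'],cv2.COLOR_RGB2HSV)
    m=(h[...,0]>45)&(h[...,0]<80)&(h[...,1]>100)
    m[:200]=0;m[360:]=0;m[:,:230]=0;m[:,440:]=0
    b=big(m)
    if not b: print(n,'none');continue
    u,rad=cv2.minEnclosingCircle(b[0]);print(n,u,rad,np.round(cast(c,[u],.04),4))
    p=cast(c,[u,u],.04);q=cast(c,[u],.0);O.append(q[0]);D.append(p[0]-q[0])
if len(O)==2:
    A=np.stack([D[0],-D[1]],1);s=np.linalg.lstsq(A,O[1]-O[0],rcond=None)[0];print(O[0]+s[0]*D[0],O[1]+s[1]*D[1])
E
python3 g.py 0.503 0.107 0.17
```

```text
clock: 5.4
tool_pos: [0.4806, 0.0709, 0.187]
eef_rot: [0.877, 0.481, 0.001, -0.0]
contact_force: [0.1, -1.0, 0.6]
opening: 0.003
finger_force: 0.0
scene (314.5, 234.0) 7.566473007202148 [[0.5085 0.1029 0.04  ]]
top (299.0, 316.0) 7.211202621459961 [[0.5062 0.1081 0.04  ]]
[0.50462274 0.10465028 0.03711086] [0.50615588 0.1081762  0.03722527]
t 5.5 pos [0.4799 0.0672 0.1866] yaw 0.9991980605891915 tool shift mm [45.9 -2.1 16.6] F [ 0.6 -0.5  0.5] op 0.01
```

```bash
python3 -m pendant '[[1,[25,0,0],[0,0,0]],[1,[21,-1,0],[0,0,0]],[1,[0,0,40],[0,0,0]],[1,[0,0,40],[0,0,0]],[1,[0,0,32],[0,0,0]],[1,[0,0,0],[0,0,0]]]'
python3 g.py 0.5045 0.107 0.06
python3 - <<'E'
from plant import cams
import cv2
a=cams.snapshot('scene')['img'][150:350,170:430,::-1];b=cams.snapshot('wrist')['img'][...,::-1]
cv2.imwrite('pics/c4.png',cv2.hconcat([cv2.resize(a,(390,300)),cv2.resize(b,(400,300))]))
E
```

```text
clock: 6.25
tool_pos: [0.5025, 0.1049, 0.0729]
eef_rot: [0.878, 0.478, -0.003, 0.0]
contact_force: [0.1, -0.2, -0.7]
opening: 0.007
finger_force: 0.0
t 6.25 pos [0.5025 0.1049 0.0729] yaw 0.9972459902330525 tool shift mm [ 2.9  0.5 12.9] F [ 0.1 -0.2 -0.7] op 0.01
```

View pics/c4.png

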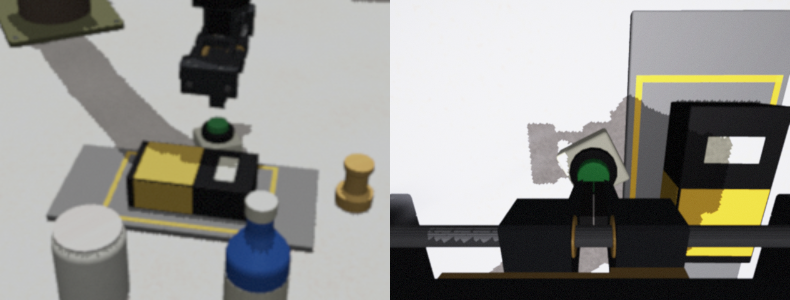

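The wrist view shows the finger tips lined up with the green button, and the scene view shows the carton inside the outline. I press down.

```bash
python3 -m pendant '[[1,[3,0,15],[0,0,0]],[1,[0,0,15],[0,0,0]],[1,[0,0,3],[0,0,0]],[1,[0,0,2],[0,0,0]],[1,[0,0,0],[0,0,0]]]'; python3 g.py 0.5045 0.107 0.03
```

```text
clock: 6.98
tool_pos: [0.5063, 0.1101, 0.0404]
eef_rot: [0.878, 0.479, 0.001, 0.0]
contact_force: [0.6, 0.2, 6.0]
opening: 0.006
finger_force: 3.1
t 6.975 pos [0.5063 0.1101 0.0404] yaw 0.9995781326119669 tool shift mm [-3.6  0.1 10.4] F [0.6 0.2 6. ] op 0.01
```

```bash
for i in 1; do python3 -m pendant '[[1,[0,0,1.5],[0,0,0]],[1,[0,0,0],[0,0,0]]]'; python3 -m pendant '[[1,[0,0,1.5],[0,0,0]],[1,[0,0,0],[0,0,0]]]';  done
```

```text
clock: 7.22
tool_pos: [0.5064, 0.1101, 0.0402]
eef_rot: [0.878, 0.479, 0.001, 0.0]
contact_force: [-1.1, 0.1, 19.7]
opening: 0.006
finger_force: 9.7
clock: 7.48
tool_pos: [0.5064, 0.1101, 0.04]
eef_rot: [0.878, 0.479, 0.002, 0.001]
contact_force: [-3.6, 0.3, 32.7]
opening: 0.003
finger_force: 16.3
```

```bash
python3 look.py pics/c5.png
```

```text
(no output)
```

View pics/c5.png

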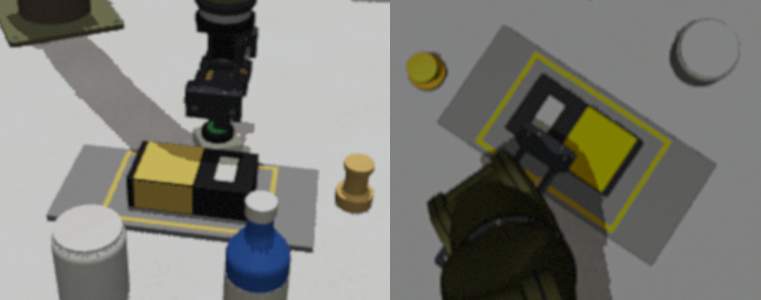

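There is a hard stop at z = 0.040, with the force rising to 33 N. I come up in small steps and check that the spring pushes back over the full 6 mm.

```bash
python3 -m pendant '[[1,[0,0,-4.5],[0,0,0]],[1,[0,0,0],[0,0,0]]]'|egrep 'pos|contact'; python3 -m pendant '[[1,[0,0,-2],[0,0,0]],[1,[0,0,0],[0,0,0]]]'|egrep 'pos|contact';python3 -m pendant '[[1,[0,0,-2],[0,0,0]],[1,[0,0,0],[0,0,0]]]'|egrep 'pos|contact';python3 -m pendant '[[1,[0,0,-1.5],[0,0,0]],[1,[0,0,0],[0,0,0]]]'|egrep 'pos|contact';python3 -m pendant '[[1,[0,0,-2],[0,0,0]],[1,[0,0,0],[0,0,0]]]'|egrep 'pos|contact'
```

```text
tool_pos: [0.5063, 0.11, 0.0421]
contact_force: [0.1, 1.0, 2.8]
tool_pos: [0.5063, 0.11, 0.0433]
contact_force: [2.5, 1.0, 2.9]
tool_pos: [0.5055, 0.1095, 0.0451]
contact_force: [1.5, 1.1, 1.9]
tool_pos: [0.5048, 0.1091, 0.0465]
contact_force: [0.4, -0.1, 0.5]
tool_pos: [0.5053, 0.1094, 0.0486]
contact_force: [0.1, -0.7, -0.4]
```

The spring pushed back from about 0.046 down to 0.040, which is the full 6 mm of travel, and the button is released. I retreat and check the carton.

```bash
python3 -m pendant '[[1,[0,0,-40],[0,0,0]],[1,[0,0,-50],[0,0,0]],[1,[-50,0,-30],[0,0,0]],[1,[-50,-20,0],[0,0,0]],[1,[-50,-20,0],[0,0,0]],[1,[0,-40,0],[0,0,0]],[1,[0,0,0],[0,0,0]],[1,[0,0,0],[0,0,0]]]'
python3 look.py pics/c6.png
```

```text
clock: 9.82
tool_pos: [0.3582, 0.027, 0.1688]
eef_rot: [0.878, 0.479, 0.001, 0.0]
contact_force: [-0.2, 0.4, 0.6]
opening: 0.004
finger_force: 0.0
```

View pics/c6.png

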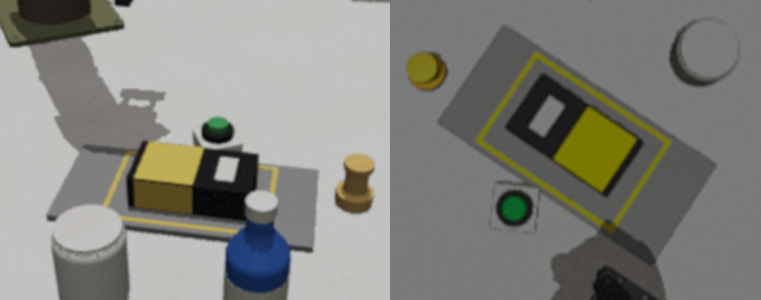

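The carton lies flat inside the outline with a margin on every side. The button is up and the other objects have not moved.

```bash
python3 -c "
from plant import r
print(r.finish_job())"
```

```text
the job is handed in; nothing more can be done
None
```

The carton was tipped flat and lies inside the yellow outline, the green button was then pressed to its stop and came back up, the bottle, can and brass fitting were left untouched, and the job is handed in (robot clock about 10 s).

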